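Fetch the airstone from between the jar and the shrimp cave

ROBOT

A 6-joint arm with a two-finger parallel gripper is mounted at the origin on the work surface. World frame = base frame: x ahead of the robot, y to its left, z up, the work surface at z = 0. Lengths are in m, angles in degrees, forces in N, time in s.
With the tool pointing down it reaches from about 0.35 to 0.85 m from the base axis. Payload 8.1 kg.
Tool frame: the origin (TCP) lies at the very end of the fingers, on their centre line; the grasp point (between the pads) lies 19 mm behind it; z points along the fingers, y is the line along which they close (so a half turn about z gives the same grasp; the last joint's range is limited). The gripper opens to 93 mm and grips with 3 to 60 N. Pads are 15 mm wide; open, the fingers measure 128 mm over their backs; the gripper's body (75 mm by 188 mm) begins 65 mm behind the grasp point.
Start: joints at [70.737, 7.471, 85.268, -0, 87.261, -4.893], TCP at [0.149, 0.581, 0.219] pointing down, gripper open.
Joint ranges: [-169.43, 169.43], [-51.17, 129.36], [1.28, 143.12], [-76.62, 256.62], [0, 156.53], [-152.29, 152.29]. Speed limits (degrees/s): [136.94, 136.94, 159.86, 180, 180, 180].

INTERFACE

Orientations are given as a 3x3 rotation matrix whose columns are the frame's x, y, z axes.
In Python, from cell import ctrl gives the robot as it stands. The module is installed in compiled form; this text tells all that it offers.
- The arm moves only by the tool arm_command, never from a script. Its argument "plan" is a list of rows, each a list of 7 numbers: the opening, from 0 (shut) to 1 (fully open), then the shift along the world's x, y, z in units of 100 mm (1.0 is 100 mm), then the turn, a rotation vector about the world's x, y, z in units of 90 degrees (1.0 is 90 degrees). A call has 1 to 10 rows; each row shifts and turns the commanded pose from where the row before left it; what a row does not reach is not made up. A row lasts 1/12 s, in which the tool goes at most 41.7 mm and 7.16 degrees, less where a joint would pass 70% of its speed; a pose out of reach is approached as far as the arm can. A call with a number of a shift or a turn outside -1 to 1 is refused whole. A call with a gripper value outside its range is refused whole. The fingers move at their own pace and stop on an object; the grip force is fixed at half the most. Time passes only in rows, so rows that do not move let the fingers close. It gives the time, the measured TCP pose, the force, the opening and the grip force at its end, in the units of the state.
- ctrl.get_obs(): the state, without advancing time (a new reading comes with each control period).
- ctrl.capture(name): name is "side" or "top"; returns the picture (480x640x3 uint8, red, green, blue); there is no depth.
- ctrl.camera_params(name): a dict with "fx", "fy", "cx", "cy" (pixels), "rvec" (rotation vector, rad) and "tvec" (3), from world to camera coordinates, as OpenCV has them. Camera axes: x right, y down, z forward; pixel columns grow to the right and rows downward; lengths in m; the calibration is good to about 2 mm. A picture is of the moment at which its call begins. camera_params takes no time and is no camera call.
- ctrl.sign_off(): hands the job in; it is judged then, once.
Trained networks look in the newest picture that a camera, given by its name, has taken for a name from the list of things; names that differ only in an ending like _2 or _b are one class to them, and where a whole thing is asked for, a point or a joint stands for the part that bears it (a point fixed in the world has none). Each returns a list of dicts, best first, with "p" (0 to 1); they miss things now and then, are a little off and sometimes report something else, mostly with a low value. They report only what shows in the picture. A call takes as long as a camera call. They do not tell look-alikes from the thing itself.
- ctrl.find_in(camera, query): "box" ([left, top, width, height] in pixels, round what is visible of it).
- ctrl.regions_of(camera, query): "pixels" (480x640 bool, what is visible of it) and "box" ([left, top, width, height] in pixels, round what is visible of it).
- ctrl.mark_of(camera, query): "xy" ([column, row] in pixels: a listed point, or the origin of a listed thing).
The state is a dict: "time": time; "joints": joint angles; "joint_vel": joint speeds; "joint_torque": joint torques, N m; "ee_pos": TCP position; "tcp_rot": TCP orientation; "contact_force": force on the tool from outside, world axes, zero at the start; "ft_torque": the same for the moment, N m; "grip_width": finger opening in m; "grasp_force": force on a finger pad.
Only numpy, scipy, OpenCV 4.12 (cv2) and the standard library are available. Lean on these libraries where they do the work, as an engineer would, in place of code of your own. Each camera call takes 0.05 s, during which the arm holds its last target. There are 200 camera calls.

TASK

The airstone in the open grey storage box is hemmed in by the glass jar and the brown shrimp cave: first stand those two upright on the steel tray, leaving the airstone in its place, then take the airstone out and stand it upright in the white dish, and only then put the jar and the cave back upright in the box, each where it stood before. Set the jar and cave down gently, never tip them over, and leave the tweezer, the suction cup and the tub alone.

Things in the scene. Friction and masses are not known exactly. Their poses are not given: they have to be found in the camera images.
- box: Grey plastic clamshell storage box, fixed, lying open. Origin: centre of the underside of its base half: 165 mm along x, 235 along y, 55 high, walls and floor 4 thick. The upturned lid (tweezer in it), same size, is centred at x = +173 mm (beyond it). In the base half the airstone stands in the middle, the jar and the cave about 55 mm to either side along y; which is on which side varies.
- tray: Shallow stainless steel tray, fixed: the side area. 260 mm along its x by 150 mm along its y, rim 15 mm high, walls and floor 4 mm thick. Origin: centre of the underside. It and the dish swap sides (left or right of the box) from start to start.
- dish: Round white ceramic dish, fixed: flat inner floor about 44 mm in radius, 5 mm above the underside; rim radius 60 mm, 18 mm high. Origin: centre of the underside.
- jar: Round glass specimen jar, loose, about 0.2 kg, closed with a flat steel cap: glass 54 mm in diameter up to 78 mm, cap 50 mm in diameter, 98 mm high overall. Origin: centre of the underside, z up.
- cave: Brown glazed ceramic shrimp cave, loose, about 0.2 kg, beehive-shaped: round, 56 mm in diameter with straight sides up to 62 mm, domed top, 88 mm high, small round dark holes in the side (painted look only, graspable at any yaw). Origin: centre of the underside, z up.
- airstone: Black airstone, loose, about 0.05 kg: upright cylinder 30 mm in diameter, 34 mm high, with a thin 6 mm nipple on top up to 46 mm. Origin: centre of the underside, z up.
- tweezer: Bystander: long stainless planting tweezer lying in the open lid of the box, 195 mm long along its y, 24 mm wide, 10 mm high. Origin: near the middle, underside.
- cup: Bystander: blue suction cup, 44 mm in diameter, 28 mm high, standing on the step. Origin: centre of the underside.
- tub: Bystander: closed white tub, 54 mm in diameter, 70 mm high, standing on the step. Origin: centre of the underside.
There are look-alikes about, which are no part of the job. Several things have the shape of the airstone; the one meant has the colours described above. What is shaped like the cave but yellow is not meant.

How it is judged (in metres and radians):
On the way, in this order (a step that is already met when the one before it is completed fails the run):
1. jar and cave both stand released on the tray, the airstone still in its place (linear speed of each of jar, cave below 0.03 m/s and angle between each of jar, cave's own z axis and vertical below 0.2 rad and contact force between each of jar, cave and the fingers below 0.05 N and x of jar in the frame of tray between -0.125 and 0.125 m and y of jar in the frame of tray between -0.07 and 0.07 m and z of each of jar, cave in the frame of tray below 0.012 m and x of cave in the frame of tray between -0.125 and 0.125 m and y of cave in the frame of tray between -0.07 and 0.07 m and distance of airstone from where it was at the start of the episode below 0.025 m), for 0.2 s.
2. the airstone stands released in the dish, jar and cave still on the tray (linear speed of each of airstone, jar, cave below 0.03 m/s and angle between each of airstone, jar, cave's own z axis and vertical below 0.2 rad and contact force between each of airstone, jar, cave and the fingers below 0.05 N and horizontal distance between airstone and dish below 0.03 m and z of airstone in the frame of dish below 0.012 m and x of jar in the frame of tray between -0.125 and 0.125 m and y of jar in the frame of tray between -0.07 and 0.07 m and z of each of jar, cave in the frame of tray below 0.012 m and x of cave in the frame of tray between -0.125 and 0.125 m and y of cave in the frame of tray between -0.07 and 0.07 m), for 0.2 s.
At the end, for the whole second after the job is handed in: Jar and cave each stand upright (within 0.2 rad), released and at rest, within 15 mm of where each stood at the start; the airstone stands upright, released and at rest in the dish, within 30 mm of its centre (distance of each of jar, cave from where it was at the start of the episode below 0.015 m and linear speed of each of jar, cave, airstone below 0.03 m/s and angle between each of jar, cave, airstone's own z axis and vertical below 0.2 rad and contact force between each of jar, cave, airstone and the fingers below 0.05 N and horizontal distance between airstone and dish below 0.03 m and z of airstone in the frame of dish below 0.012 m); the robot touches nothing.
It fails at once if a bystander (tweezer, suction cup, tub) is moved more than 20 mm (distance of any of tweezer, cup, tub from where it was at the start of the episode above 0.02 m).
It fails at once if the jar or the cave is tipped over (more than 0.8 rad) (angle between any of jar, cave's own z axis and vertical above 0.8 rad).
It fails at once if the jar or the cave is dropped or banged on tray or box (over 60 N) (contact force between any of jar, cave and tray above 60 N or contact force between any of jar, cave and box above 60 N).
It also fails if it takes over 120 s, if anything falls off the work surface, if the arm or the gripper's body presses on something with over 40 N, if the wrist force passes 120 N, or if a joint passes its speed limit or range.

## Working session

There is one attempt and no reset: what is moved stays moved. The work goes in short steps, Python scripts to look and compute and a tool call to move; the robot and the scene stay as the last step left them, time stands still between calls to the robot, and variables do not carry over. Pictures are saved under pics/ and viewed, at most 14 in all, crops included, and the job is handed in when it is done.

Besides the shell and the picture viewer there is one more tool, called as name([rows], argument=value, ...), one row to a line, values as JSON. arm_command: Moves the arm, as the interface text tells. Its arguments: {"type":"object","properties":{"plan":{"type":"array"}},"required":["plan"]}

```bash
mkdir -p pics; cat > h.py <<'E'
import numpy as np, cv2
from cell import ctrl
def P(n):
    c=ctrl.camera_params(n); K=np.array([[c['fx'],0,c['cx']],[0,c['fy'],c['cy']],[0,0,1]])
    R=cv2.Rodrigues(np.array(c['rvec'],float))[0]; t=np.array(c['tvec'],float).reshape(3,1)
    return K@np.hstack([R,t]),K,R,t
def ray(n,uv,z):
    _,K,R,t=P(n); d=R.T@np.linalg.inv(K)@np.array([uv[0],uv[1],1.]); C=(-R.T@t).ravel()
    return C+d*(z-C[2])/d[2]
def proj(n,X):
    x=P(n)[0]@np.append(X,1); return x[:2]/x[2]
def tri(a,b):
    X=cv2.triangulatePoints(P('top')[0],P('side')[0],np.array(a,float).reshape(2,1),np.array(b,float).reshape(2,1)); return (X[:3]/X[3]).ravel()
def snap(n,f): 
    im=ctrl.capture(n); cv2.imwrite('pics/'+f,im[:,:,::-1]); return im
E
python3 - <<'E'
from h import *
for n in('top','side'):
    snap(n,n+'0.png'); _,K,R,t=P(n); print(n,(-R.T@t).ravel().round(3),K[0,0])
    for q in('box','tray','dish','jar','cave','airstone','cup','tub','tweezer'):
        print(q,[(np.round(m['xy']).tolist(),round(m['p'],2)) for m in ctrl.mark_of(n,q)][:4],[(np.round(m['box']).tolist(),round(m['p'],2)) for m in ctrl.find_in(n,q)][:4])
E
```

```text
top [ 0.511 -0.01   1.045] 574.7534023363049
box [([307.0, 236.0], 0.65)] [([238.0, 83.0, 144.0, 199.0], 0.93)]
tray [([493.0, 301.0], 0.85), ([276.0, 236.0], 0.34)] [([447.0, 229.0, 94.0, 153.0], 0.75)]
dish [([147.0, 297.0], 0.77)] [([112.0, 261.0, 68.0, 68.0], 0.69)]
jar [([276.0, 239.0], 0.93)] [([258.0, 218.0, 34.0, 36.0], 0.88)]
cave [([339.0, 242.0], 0.63), ([411.0, 225.0], 0.63)] [([395.0, 208.0, 35.0, 33.0], 0.69), ([326.0, 224.0, 32.0, 31.0], 0.6)]
airstone [([316.0, 331.0], 0.52)] [([299.0, 218.0, 17.0, 22.0], 0.81), ([307.0, 324.0, 16.0, 18.0], 0.55)]
cup [([148.0, 163.0], 0.75), ([493.0, 302.0], 0.57)] [([137.0, 152.0, 22.0, 26.0], 0.81)]
tub [([506.0, 171.0], 0.86), ([148.0, 163.0], 0.25)] [([492.0, 148.0, 32.0, 35.0], 0.78)]
tweezer [([314.0, 136.0], 0.65)] [([260.0, 128.0, 109.0, 16.0], 0.83)]
side [ 0.422 -0.686  0.657] 495.81575787643396
box [([320.0, 255.0], 0.74)] [([269.0, 185.0, 202.0, 123.0], 0.97)]
tray [([289.0, 423.0], 0.58)] [([198.0, 366.0, 199.0, 113.0], 0.63)]
dish [([247.0, 186.0], 0.88), ([318.0, 258.0], 0.51)] [([223.0, 166.0, 48.0, 31.0], 0.98)]
jar [([313.0, 238.0], 0.84)] [([298.0, 194.0, 29.0, 50.0], 0.59)]
cave [([355.0, 325.0], 0.79), ([321.0, 275.0], 0.68)] [([305.0, 236.0, 34.0, 45.0], 0.82)]
airstone [([232.0, 274.0], 0.79), ([410.0, 245.0], 0.52)] [([225.0, 256.0, 16.0, 22.0], 0.75)]
cup [([338.0, 169.0], 0.52)] [([334.0, 157.0, 19.0, 18.0], 0.55), ([386.0, 214.0, 40.0, 50.0], 0.45)]
tub [([451.0, 397.0], 0.9)] [([432.0, 358.0, 48.0, 53.0], 0.56)]
tweezer [([407.0, 244.0], 0.56)] [([387.0, 216.0, 39.0, 50.0], 0.8), ([299.0, 193.0, 28.0, 53.0], 0.56)]
```

View pics/top0.png

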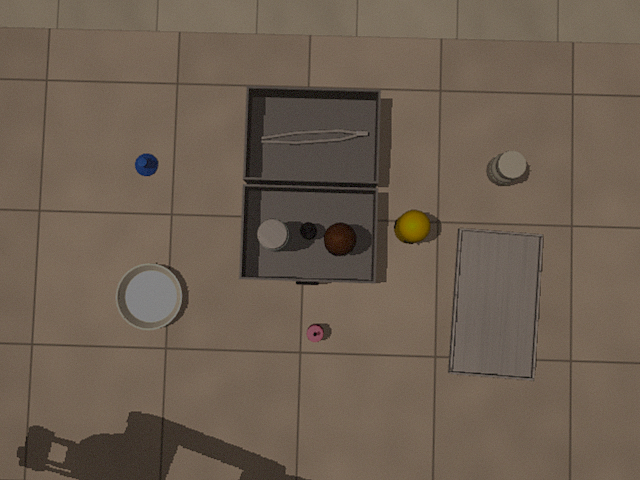

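View pics/side0.png

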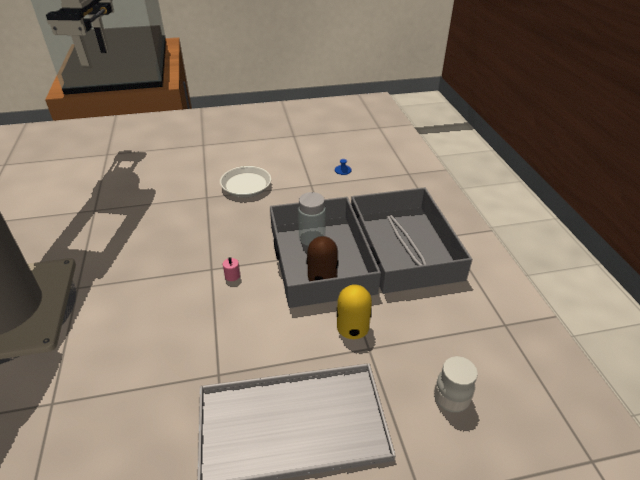

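The top view shows the box base centred near (309,234), the jar cap at (273,234), the black airstone at (308,231) and the brown cave at (340,239). The yellow look-alike is at (412,227), the pink one at (316,333), the tray around (497,304) and the dish at (150,297). In the side view the jar cap is near (312,200) and the cave dome near (322,250).

```bash
python3 - <<'E'
from h import *
t=snap('top','top1.png'); s=snap('side','side1.png')
a=cv2.resize(t[205:275,235:385],None,fx=5,fy=5,interpolation=cv2.INTER_CUBIC)
b=cv2.resize(s[180:305,260:390],None,fx=4,fy=4,interpolation=cv2.INTER_CUBIC)
H=max(a.shape[0],b.shape[0]); 
cv2.imwrite('pics/ca.png',a[:,:,::-1]*1); cv2.imwrite('pics/cb.png',cv2.convertScaleAbs(b[:,:,::-1],alpha=1.6))
print('jar',tri((273,234),(312,200))); print('cave dome',tri((340,239),(322,252)))
print('yellow',tri((412,227),(354,301)))
for n in('top','side'):
  for q in('jar','cave','airstone','dish'):
    for r in ctrl.regions_of(n,q)[:3]:
        m=r['pixels'].astype(np.uint8); pts=cv2.findNonZero(m); c,rad=cv2.minEnclosingCircle(pts)
        print(n,q,round(r['p'],2),r['box'],np.round(c,1),round(rad,1), np.array(t if n=='top' else s)[r['pixels']].mean(0).round())
  for z in (0,.018): print('dish',ray('top',(150,297),z).round(4))
print('tray corners', [ray('top',p,.015).round(3)[:2] for p in((461,229),(543,235),(534,379),(449,373))])
print('box corners', [ray('top',p,.055).round(3)[:2] for p in((244,184),(379,187),(376,282),(241,279))])
print('tri tray',tri((449,373),(200,475)) , tri((543,235),(379,370)),'boxcorner',tri((241,279),(271,206)),'dish rim',tri((150,297),(246,182)))
print(ctrl.get_obs()['tcp_rot'],ctrl.get_obs()['grip_width'])
E
```

```text
jar [0.57009501 0.07713407 0.10009523]
cave dome [ 0.56661166 -0.03425662  0.06404225]
yellow [ 0.59207095 -0.15753869  0.05958738]
top jar 0.75 [258.4, 219.0, 35.1, 33.5] [274.6 234.6] 17.8 [101.  93.  85.]
top jar 0.7 [236.6, 84.7, 144.5, 197.8] [309.6 183.6] 117.3 [70. 63. 58.]
top jar 0.7 [136.4, 149.4, 22.7, 28.4] [146.  163.9] 12.2 [34. 47. 79.]
top cave 0.93 [325.3, 223.0, 32.7, 35.9] [339.7 238.4] 17.0 [44. 25. 14.]
top cave 0.92 [395.7, 209.3, 35.7, 33.6] [412. 226.] 18.0 [109.  86.   1.]
top airstone 0.64 [299.6, 221.6, 18.4, 16.9] [308.7 229.8] 8.9 [23. 20. 18.]
top airstone 0.51 [308.4, 323.7, 13.9, 18.6] [315.5 332. ] 9.3 [115.  66.  75.]
top dish 0.59 [115.4, 262.1, 67.1, 67.7] [148.7 295.6] 33.8 [121. 118. 113.]
dish [0.4546 0.3058 0.    ]
dish [0.4556 0.3004 0.018 ]
side jar 0.89 [300.0, 193.8, 26.7, 53.3] [308.5 218.1] 27.2 [107. 105.  99.]
side cave 0.87 [337.3, 285.0, 32.3, 56.3] [354.  311.1] 27.4 [137. 111.  28.]
side cave 0.76 [303.2, 235.2, 35.1, 45.9] [320.1 258.8] 23.5 [51. 31. 20.]
side airstone 0.85 [223.4, 256.5, 11.3, 23.2] [231.  268.5] 11.7 [146.  82.  94.]
side dish 0.73 [220.9, 163.8, 50.1, 32.8] [244.5 180. ] 24.7 [199. 193. 175.]
dish [0.4546 0.3058 0.    ]
dish [0.4556 0.3004 0.018 ]
tray corners [array([ 0.594, -0.252]), array([ 0.587, -0.399]), array([ 0.332, -0.385]), array([ 0.337, -0.235])]
box corners [array([0.658, 0.135]), array([ 0.659, -0.099]), array([ 0.495, -0.098]), array([0.493, 0.134])]
tri tray [ 0.30630978 -0.27657583 -0.17539968] [ 0.57437075 -0.34935498  0.14349104] boxcorner [0.4946486  0.13341504 0.0566029 ] dish rim [0.4563574  0.30269934 0.01006167]
[[-9.68720162e-01  2.48155693e-01  8.22782834e-06]
 [ 2.48155693e-01  9.68720162e-01 -1.25562040e-06]
 [-8.28205255e-06  8.25437649e-07 -1.00000000e+00]] 0.09306755046972881
```

View pics/ca.png

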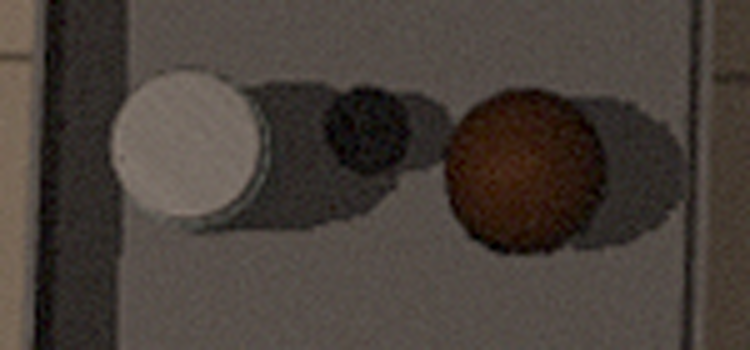

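View pics/cb.png

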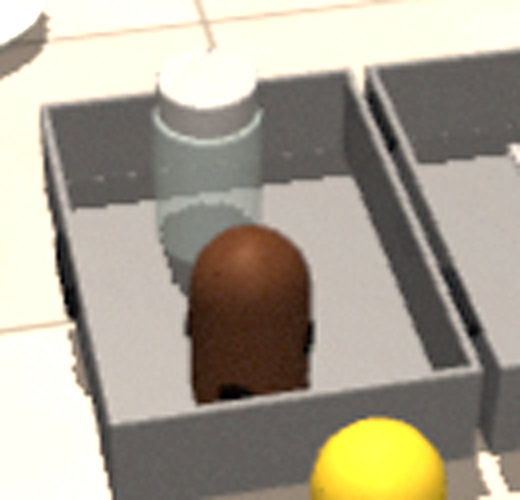

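The crops show the jar cap centre at top (272,233.6) and side (312,200), the airstone at top (308.4,231), and the cave at top (340,239). Triangulated heights fit the text: cap at 0.100 and dome centre at 0.064. I will grip along world x.

```bash
python3 - <<'E'
from h import *
print(tri((272,233.6),(312.2,200)),ray('top',(272,233.6),.102),ray('top',(340,239.2),.066),ray('top',(308.4,231),.038))
E
```

```text
[0.57081108 0.07893064 0.09872884] [0.56998614 0.07871899 0.102     ] [ 0.56606174 -0.03420162  0.066     ] [0.58042104 0.02097155 0.038     ]
```

arm_command([
  [1,0.209,-0.308,-0.03,0,0,-0.042],
  [1,0.209,-0.308,-0.03,0,0,-0.042],
  [1,0.209,-0.308,-0.03,0,0,-0.042],
  [1,0.209,-0.308,-0.03,0,0,-0.042],
  [1,0.209,-0.308,-0.03,0,0,-0.042],
  [1,0.209,-0.308,-0.03,0,0,-0.042],
  [1,0.209,-0.308,-0.03,0,0,-0.042],
  [1,0.209,-0.308,-0.03,0,0,-0.042],
  [1,0.209,-0.308,-0.03,0,0,-0.042],
  [1,0.209,-0.308,-0.03,0,0,-0.042],
])

```text
time: 3.23
ee_pos: [0.3586, 0.2717, 0.1888]
tcp_rot: [[-0.611, 0.792, 0.001], [0.792, 0.611, 0.001], [-0.0, 0.001, -1.0]]
contact_force: [0.8, 0.5, -0.3]
grip_width: 0.0932
grasp_force: 0.0
```

arm_command([
  [1,0.209,-0.308,-0.03,0,0,-0.042],
  [1,0.209,-0.308,-0.03,0,0,-0.042],
  [1,0.209,-0.308,-0.03,0,0,-0.042],
  [1,0.209,-0.308,-0.03,0,0,-0.042],
  [1,0.209,-0.308,-0.03,0,0,-0.042],
  [1,0.209,-0.308,-0.03,0,0,-0.042],
  [1,0.209,-0.308,-0.03,0,0,-0.042],
  [1,0.209,-0.308,-0.03,0,0,-0.042],
  [1,0.209,-0.308,-0.03,0,0,-0.042],
  [1,0.209,-0.308,-0.03,0,0,-0.042],
])

```text
time: 4.07
ee_pos: [0.5677, -0.0366, 0.1586]
tcp_rot: [[0.003, 1.0, 0.0], [1.0, -0.003, 0.0], [0.0, 0.0, -1.0]]
contact_force: [0.8, 1.0, 0.9]
grip_width: 0.093
grasp_force: 0.0
```

arm_command([
  [1,-0.01,0.02,-0.25,0,0,0],
  [1,0,0,-0.25,0,0,0],
  [1,0,0,-0.25,0,0,0],
  [1,0,0,-0.25,0,0,0],
  [1,0,0,-0.25,0,0,0],
  [1,0,0,-0.05,0,0,0],
  [1,0,0,0,0,0,0],
])

```text
time: 4.65
ee_pos: [0.5638, -0.0325, 0.0264]
tcp_rot: [[-0.001, 1.0, -0.005], [1.0, 0.001, 0.001], [0.001, -0.005, -1.0]]
contact_force: [-0.1, 0.0, 0.5]
grip_width: 0.0929
grasp_force: 0.0
```

arm_command([
  [0,0,0,0,0,0,0],
  [0,0,0,0,0,0,0],
  [0,0,0,0,0,0,0],
  [0,0,0,0,0,0,0],
  [0,0,0,0,0,0,0],
  [0,0,0,0,0,0,0],
  [0,0,0,0,0,0,0],
  [0,0,0,0,0,0,0],
])

```text
time: 5.32
ee_pos: [0.5665, -0.0328, 0.0294]
tcp_rot: [[-0.001, 1.0, 0.001], [1.0, 0.001, -0.0], [-0.0, 0.001, -1.0]]
contact_force: [-0.0, 0.6, 5.7]
grip_width: 0.056
grasp_force: 30.0
```

arm_command([
  [0,0,0,0.1,0,0,0],
  [0,0,0,0.2,0,0,0],
  [0,0,0,0.25,0,0,0],
  [0,0,0,0.25,0,0,0],
  [0,0,0,0.25,0,0,0],
  [0,0,0,0.2,0,0,0],
  [0,0,0,0.05,0,0,0],
  [0,0,0,0,0,0,0],
])

```text
time: 5.98
ee_pos: [0.567, -0.0329, 0.1607]
tcp_rot: [[-0.001, 1.0, 0.003], [1.0, 0.001, -0.001], [-0.001, 0.003, -1.0]]
contact_force: [0.9, -0.3, -2.2]
grip_width: 0.056
grasp_force: 30.0
```

arm_command([
  [0,-0.08,-0.14,0,0,0,0],
  [0,-0.17,-0.3,0,0,0,0],
  [0,-0.2,-0.34,0,0,0,0],
  [0,-0.2,-0.34,0,0,0,0],
  [0,-0.2,-0.34,0,0,0,0],
  [0,-0.2,-0.34,0,0,0,0],
  [0,-0.2,-0.34,0,0,0,0],
  [0,-0.2,-0.34,0,0,0,0],
  [0,-0.1,-0.23,0,0,0,0],
  [0,-0.06,-0.11,0,0,0,0],
])

```text
time: 6.82
ee_pos: [0.4021, -0.3166, 0.1564]
tcp_rot: [[0.002, 1.0, -0.003], [1.0, -0.002, 0.001], [0.001, -0.003, -1.0]]
contact_force: [0.1, -0.6, -2.7]
grip_width: 0.0554
grasp_force: 30.0
```

arm_command([
  [0,0,0,-0.1,0,0,0],
  [0,0,0,-0.2,0,0,0],
  [0,0,0,-0.25,0,0,0],
  [0,0,0,-0.25,0,0,0],
  [0,0,0,-0.2,0,0,0],
  [0,0,0,-0.1,0,0,0],
  [0,0,0,0,0,0,0],
])

```text
time: 7.4
ee_pos: [0.4031, -0.3114, 0.0444]
tcp_rot: [[-0.002, 1.0, -0.005], [1.0, 0.002, 0.005], [0.005, -0.005, -1.0]]
contact_force: [-0.3, 0.3, -2.1]
grip_width: 0.0556
grasp_force: 30.0
```

arm_command([
  [0,0,0,0,0,0,0],
  [0,0,0,-0.04,0,0,0],
  [0,0,0,-0.04,0,0,0],
  [0,0,0,-0.04,0,0,0],
  [0,0,0,-0.04,0,0,0],
  [0,0,0,0,0,0,0],
  [0,0,0,0,0,0,0],
])

```text
time: 7.98
ee_pos: [0.4047, -0.3147, 0.0324]
tcp_rot: [[-0.0, 1.0, -0.0], [1.0, 0.0, 0.0], [0.0, -0.0, -1.0]]
contact_force: [0.2, 0.6, -1.8]
grip_width: 0.0558
grasp_force: 30.0
```

arm_command([
  [0,0,0,-0.015,0,0,0],
  [0,0,0,-0.01,0,0,0],
  [0,0,0,-0.005,0,0,0],
  [0,0,0,0,0,0,0],
  [0,0,0,0,0,0,0],
])

```text
time: 8.4
ee_pos: [0.4049, -0.3148, 0.0297]
tcp_rot: [[-0.001, 1.0, -0.0], [1.0, 0.001, 0.0], [0.0, -0.0, -1.0]]
contact_force: [-1.1, 0.3, -2.4]
grip_width: 0.0561
grasp_force: 30.0
```

arm_command([
  [0,0,0,-0.01,0,0,0],
  [0,0,0,-0.005,0,0,0],
  [0,0,0,0,0,0,0],
  [0,0,0,0,0,0,0],
])

```text
time: 8.73
ee_pos: [0.405, -0.315, 0.0294]
tcp_rot: [[-0.001, 1.0, 0.0], [1.0, 0.001, -0.0], [-0.0, 0.0, -1.0]]
contact_force: [-4.7, 3.3, 10.4]
grip_width: 0.0557
grasp_force: 30.0
```

arm_command([
  [0.8,0,0,0,0,0,0],
  [0.9,0,0,0,0,0,0],
  [1,0,0,0,0,0,0],
  [1,0,0,0,0,0,0],
  [1,0,0,0.1,0,0,0],
  [1,0,0,0.3,0,0,0],
  [1,0,0,0.3,0,0,0],
  [1,0,0,0.3,0,0,0],
  [1,0,0,0.3,0,0,0],
  [1,0,0,0.1,0,0,0],
])

```text
time: 9.57
ee_pos: [0.4067, -0.3165, 0.1742]
tcp_rot: [[-0.001, 1.0, 0.005], [1.0, 0.001, -0.005], [-0.005, 0.005, -1.0]]
contact_force: [0.1, 0.2, 1.3]
grip_width: 0.0926
grasp_force: 0.0
```

arm_command([
  [1,0.08,0.2,0,0,0,0],
  [1,0.16,0.38,0,0,0,0],
  [1,0.16,0.38,0,0,0,0],
  [1,0.16,0.38,0,0,0,0],
  [1,0.16,0.38,0,0,0,0],
  [1,0.16,0.38,0,0,0,0],
  [1,0.16,0.38,0,0,0,0],
  [1,0.16,0.38,0,0,0,0],
  [1,0.16,0.38,0,0,0,0],
  [1,0.16,0.38,0,0,0,0],
])

```text
time: 10.4
ee_pos: [0.5571, 0.0494, 0.168]
tcp_rot: [[-0.001, 1.0, -0.0], [1.0, 0.001, -0.0], [-0.0, -0.0, -1.0]]
contact_force: [-0.8, -0.2, 0.4]
grip_width: 0.0929
grasp_force: 0.0
```

arm_command([
  [1,0.09,0.19,0,0,0,0],
  [1,0.04,0.1,0,0,0,0],
  [1,0,0,0,0,0,0],
  [1,0,0,0,0,0,0],
  [1,0,0,0,0,0,0],
])

```text
time: 10.82
ee_pos: [0.5694, 0.0748, 0.1679]
tcp_rot: [[0.001, 1.0, -0.001], [1.0, -0.001, -0.001], [-0.001, -0.001, -1.0]]
contact_force: [1.2, -0.3, -0.4]
grip_width: 0.0932
grasp_force: 0.0
```

arm_command([
  [1,0.01,0.035,-0.1,0,0,0],
  [1,0,0,-0.25,0,0,0],
  [1,0,0,-0.25,0,0,0],
  [1,0,0,-0.25,0,0,0],
  [1,0,0,-0.25,0,0,0],
  [1,0,0,-0.2,0,0,0],
  [1,0,0,-0.04,0,0,0],
  [1,0,0,0,0,0,0],
  [1,0,0,0,0,0,0],
  [1,0,0,0,0,0,0],
])

```text
time: 11.65
ee_pos: [0.5723, 0.0794, 0.036]
tcp_rot: [[0.0, 1.0, 0.003], [1.0, -0.0, 0.0], [0.0, 0.003, -1.0]]
contact_force: [0.7, 0.6, -0.3]
grip_width: 0.0929
grasp_force: 0.0
```

arm_command([
  [0,0,0,0,0,0,0],
  [0,0,0,0,0,0,0],
  [0,0,0,0,0,0,0],
  [0,0,0,0,0,0,0],
  [0,0,0,0,0,0,0],
  [0,0,0,0,0,0,0],
  [0,0,0,0,0,0,0],
  [0,0,0,0,0,0,0],
])

```text
time: 12.32
ee_pos: [0.5709, 0.0798, 0.0342]
tcp_rot: [[-0.001, 1.0, -0.0], [1.0, 0.001, 0.0], [0.0, -0.0, -1.0]]
contact_force: [-1.7, 0.1, 1.0]
grip_width: 0.0536
grasp_force: 30.0
```

arm_command([
  [0,0,0,0.1,0,0,0],
  [0,0,0,0.2,0,0,0],
  [0,0,0,0.25,0,0,0],
  [0,0,0,0.25,0,0,0],
  [0,0,0,0.25,0,0,0],
  [0,0,0,0.2,0,0,0],
  [0,0,0,0.05,0,0,0],
  [0,0,0,0,0,0,0],
])

```text
time: 12.98
ee_pos: [0.5722, 0.0798, 0.1665]
tcp_rot: [[-0.001, 1.0, 0.004], [1.0, 0.001, 0.0], [0.0, 0.004, -1.0]]
contact_force: [0.1, 1.0, -2.3]
grip_width: 0.0537
grasp_force: 30.0
```

arm_command([
  [0,-0.02,-0.15,0,0,0,0],
  [0,-0.04,-0.3,0,0,0,0],
  [0,-0.05,-0.4,0,0,0,0],
  [0,-0.05,-0.4,0,0,0,0],
  [0,-0.05,-0.4,0,0,0,0],
  [0,-0.05,-0.4,0,0,0,0],
  [0,-0.05,-0.4,0,0,0,0],
  [0,-0.05,-0.4,0,0,0,0],
  [0,-0.05,-0.4,0,0,0,0],
  [0,-0.03,-0.4,0,0,0,0],
])

```text
time: 13.82
ee_pos: [0.525, -0.2865, 0.1617]
tcp_rot: [[-0.0, 1.0, -0.003], [1.0, 0.0, 0.002], [0.002, -0.003, -1.0]]
contact_force: [0.6, 1.0, -1.9]
grip_width: 0.0534
grasp_force: 30.0
```

arm_command([
  [0,-0.01,-0.2,0,0,0,0],
  [0,-0.01,-0.1,0,0,0,0],
  [0,0,0,-0.1,0,0,0],
  [0,0,0,-0.2,0,0,0],
  [0,0,0,-0.25,0,0,0],
  [0,0,0,-0.25,0,0,0],
  [0,0,0,-0.2,0,0,0],
  [0,0,0,-0.1,0,0,0],
  [0,0,0,0,0,0,0],
  [0,0,0,0,0,0,0],
])

```text
time: 14.65
ee_pos: [0.5246, -0.3137, 0.0533]
tcp_rot: [[-0.002, 1.0, -0.002], [1.0, 0.002, 0.001], [0.001, -0.002, -1.0]]
contact_force: [0.7, -0.3, -1.5]
grip_width: 0.0537
grasp_force: 30.0
```

arm_command([
  [0,0,0,-0.05,0,0,0],
  [0,0,0,-0.05,0,0,0],
  [0,0,0,-0.04,0,0,0],
  [0,0,0,-0.03,0,0,0],
  [0,0,0,0,0,0,0],
  [0,0,0,-0.01,0,0,0],
  [0,0,0,-0.01,0,0,0],
  [0,0,0,0,0,0,0],
  [0,0,0,0,0,0,0],
])

```text
time: 15.4
ee_pos: [0.5249, -0.3154, 0.0352]
tcp_rot: [[-0.0, 1.0, 0.0], [1.0, 0.0, -0.0], [-0.0, 0.0, -1.0]]
contact_force: [-0.8, 0.6, -1.8]
grip_width: 0.0533
grasp_force: 30.0
```

arm_command([
  [0,0,0,-0.01,0,0,0],
  [0,0,0,-0.005,0,0,0],
  [0,0,0,0,0,0,0],
  [0,0,0,0,0,0,0],
])

```text
time: 15.73
ee_pos: [0.5251, -0.3154, 0.0342]
tcp_rot: [[-0.001, 1.0, 0.0], [1.0, 0.001, -0.0], [-0.0, 0.0, -1.0]]
contact_force: [-1.8, 0.5, 3.5]
grip_width: 0.0537
grasp_force: 30.0
```

arm_command([
  [0.8,0,0,0,0,0,0],
  [0.9,0,0,0,0,0,0],
  [1,0,0,0,0,0,0],
  [1,0,0,0,0,0,0],
  [1,0,0,0.1,0,0,0],
  [1,0,0,0.3,0,0,0],
  [1,0,0,0.3,0,0,0],
  [1,0,0,0.3,0,0,0],
  [1,0,0,0.3,0,0,0],
  [1,0,0,0.1,0,0,0],
])

```text
time: 16.57
ee_pos: [0.527, -0.3168, 0.1804]
tcp_rot: [[-0.001, 1.0, 0.007], [1.0, 0.001, -0.005], [-0.005, 0.007, -1.0]]
contact_force: [0.7, 0.1, 0.1]
grip_width: 0.0927
grasp_force: 0.0
```

```bash
python3 - <<'E'
from h import *
t=snap('top','top2.png'); s=snap('side','side2.png')
cv2.imwrite('pics/c2.png',np.vstack([cv2.resize(t[180:300,230:390],None,fx=2.5,fy=2.5),cv2.resize(s[180:300,260:420],None,fx=2.5,fy=2.5)])[:,:,::-1])
cv2.imwrite('pics/both2.png',cv2.resize(np.hstack([t,s]),(800,300))[:,:,::-1])
E
```

```text
(no output)
```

View pics/c2.png

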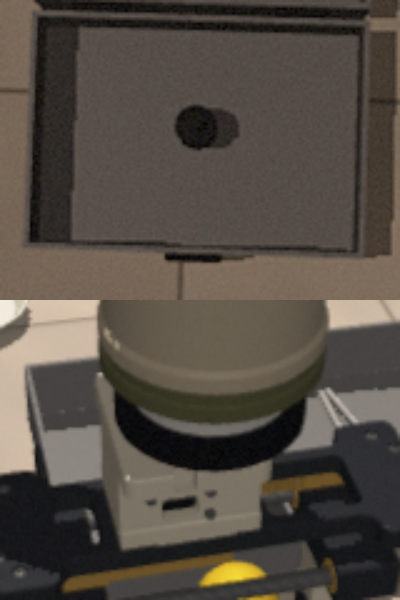

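View pics/both2.png

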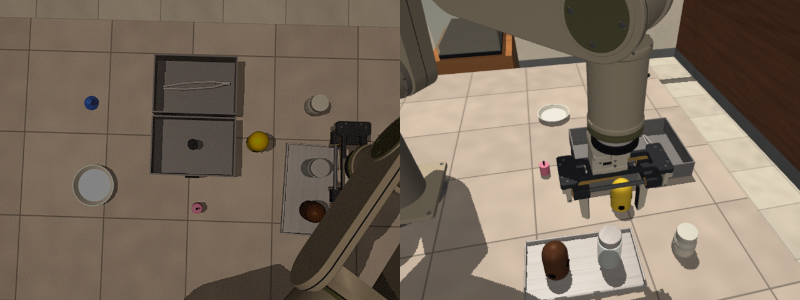

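The airstone still stands at top (308.4,230.8). The jar and cave are upright on the tray. I'll move the arm behind the box so the side view of the airstone is clear.

arm_command([
  [1,0,0.2,0,0,0,0],
  [1,0,0.4,0,0,0,0],
  [1,0,0.4,0,0,0,0],
  [1,0,0.4,0,0,0,0],
  [1,0,0.4,0,0,0,0],
  [1,0,0.4,0,0,0,0],
  [1,0,0.4,0,0,0,0],
  [1,0,0.4,0,0,0,0],
  [1,0,0.4,0,0,0,0],
  [1,0,0.4,0,0,0,0],
])

```text
time: 17.5
ee_pos: [0.5232, 0.0666, 0.1713]
tcp_rot: [[-0.0, 1.0, -0.003], [1.0, 0.0, -0.0], [-0.0, -0.003, -1.0]]
contact_force: [0.3, -1.2, 0.1]
grip_width: 0.0929
grasp_force: 0.0
```

arm_command([
  [0.7,0,0.4,0,0,0,0],
  [0.6,0,0.4,0,0,0,0],
  [0.6,0,0.4,0,0,0,0],
  [0.6,0,0.4,0,0,0,0],
  [0.6,0,0.2,0,0,0,0],
  [0.6,0,0,0,0,0,0],
])

```text
time: 18.0
ee_pos: [0.5228, 0.2486, 0.1709]
tcp_rot: [[-0.005, 1.0, -0.004], [1.0, 0.005, 0.0], [0.0, -0.004, -1.0]]
contact_force: [0.6, -0.1, -0.9]
grip_width: 0.0584
grasp_force: 0.0
```

```bash
python3 - <<'E'
from h import *
s=snap('side','side3.png')
cv2.imwrite('pics/c3.png',cv2.convertScaleAbs(cv2.resize(s[150:310,200:400],None,fx=4,fy=3.75,interpolation=cv2.INTER_CUBIC),alpha=1.4)[:,:,::-1])
for x in [(.5804,.021,.004),(.5804,.021,.038),(.5804,.021,.05),(.4555,.302,.005),(.4555,.302,.018)]: print(x,proj('side',x))
for r in ctrl.regions_of('side','airstone')[:4]: print(r['p'],r['box'])
for r in ctrl.regions_of('side','dish')[:4]: print(r['p'],r['box'])
E
```

```text
(0.5804, 0.021, 0.004) [322.66878168 255.61631773]
(0.5804, 0.021, 0.038) [322.79143662 242.47299219]
(0.5804, 0.021, 0.05) [322.83609922 237.68708608]
(0.4555, 0.302, 0.005) [245.18946045 184.0270917 ]
(0.4555, 0.302, 0.018) [244.65952382 179.35142571]
0.83 [315.6, 237.4, 21.5, 23.9]
0.77 [224.8, 253.0, 10.3, 26.1]
0.96 [223.1, 165.8, 48.6, 31.5]
```

View pics/c3.png

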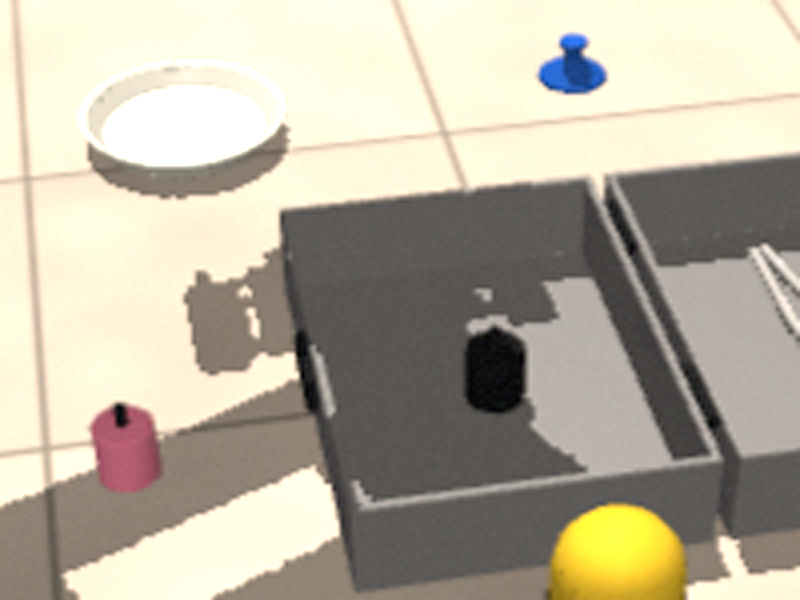

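The airstone's side pixels, centre (323.8, 256) at the base and nipple top at row 236.7, match predictions at (0.581, 0.021) standing on the floor at z≈4 mm. The dish rim centre at (245.8,180.7) gives a dish position of about (0.457, 0.301).

arm_command([
  [0.6,0.05,-0.2,0,0,0,0],
  [0.6,0.1,-0.38,0,0,0,0],
  [0.6,0.1,-0.38,0,0,0,0],
  [0.6,0.1,-0.38,0,0,0,0],
  [0.6,0.1,-0.38,-0.2,0,0,0],
  [0.6,0.1,-0.38,-0.2,0,0,0],
  [0.6,0.03,-0.19,-0.2,0,0,0],
  [0.6,0,0,0,0,0,0],
  [0.6,0,0,0,0,0,0],
  [0.6,0,0,0,0,0,0],
])

```text
time: 18.98
ee_pos: [0.5815, 0.0194, 0.116]
tcp_rot: [[0.001, 1.0, -0.0], [1.0, -0.001, 0.0], [0.0, -0.0, -1.0]]
contact_force: [0.2, -0.3, 0.8]
grip_width: 0.0557
grasp_force: 0.0
```

arm_command([
  [0.6,0,0.015,-0.2,0,0,0],
  [0.6,0,0,-0.2,0,0,0],
  [0.6,0,0,-0.2,0,0,0],
  [0.6,0,0,-0.2,0,0,0],
  [0.6,0,0,-0.15,0,0,0],
  [0.6,0,0,-0.08,0,0,0],
  [0.6,0,0,-0.02,0,0,0],
  [0.6,0,0,0,0,0,0],
  [0.6,0,0,0,0,0,0],
])

```text
time: 19.73
ee_pos: [0.5829, 0.0218, 0.0124]
tcp_rot: [[-0.001, 1.0, 0.002], [1.0, 0.001, -0.0], [-0.0, 0.002, -1.0]]
contact_force: [-0.4, 0.6, 0.3]
grip_width: 0.0559
grasp_force: 0.0
```

arm_command([
  [0,0,0,0,0,0,0],
  [0,0,0,0,0,0,0],
  [0,0,0,0,0,0,0],
  [0,0,0,0,0,0,0],
  [0,0,0,0,0,0,0],
  [0,0,0,0,0,0,0],
])

```text
time: 20.23
ee_pos: [0.5821, 0.0213, 0.0112]
tcp_rot: [[-0.0, 1.0, 0.001], [1.0, 0.0, 0.0], [0.0, 0.001, -1.0]]
contact_force: [-0.5, -0.6, 2.2]
grip_width: 0.0295
grasp_force: 30.0
```

arm_command([
  [0,0,0,0.1,0,0,0],
  [0,0,0,0.25,0,0,0],
  [0,0,0,0.3,0,0,0],
  [0,0,0,0.3,0,0,0],
  [0,0,0,0.1,0,0,0],
  [0,-0.08,0.18,0,0,0,0],
  [0,-0.16,0.36,0,0,0,0],
  [0,-0.16,0.36,0,0,0,0],
  [0,-0.16,0.36,0,0,0,0],
  [0,-0.16,0.36,0,0,0,0],
])

```text
time: 21.07
ee_pos: [0.5086, 0.1846, 0.1157]
tcp_rot: [[0.0, 1.0, -0.0], [1.0, -0.0, 0.0], [0.0, -0.0, -1.0]]
contact_force: [0.5, -0.3, -0.5]
grip_width: 0.0293
grasp_force: 30.0
```

arm_command([
  [0,-0.16,0.36,0,0,0,0],
  [0,-0.16,0.36,0,0,0,0],
  [0,-0.14,0.3,0,0,0,0],
  [0,-0.07,0.16,0,0,0,0],
  [0,0,0,0,0,0,0],
  [0,0,0,-0.2,0,0,0],
  [0,0,0,-0.25,0,0,0],
  [0,0,0,-0.2,0,0,0],
  [0,0,0,-0.1,0,0,0],
  [0,0,0,0,0,0,0],
])

```text
time: 21.9
ee_pos: [0.4549, 0.2995, 0.0378]
tcp_rot: [[0.0, 1.0, -0.005], [1.0, -0.0, -0.003], [-0.003, -0.005, -1.0]]
contact_force: [-0.8, -0.4, -1.3]
grip_width: 0.0293
grasp_force: 30.0
```

arm_command([
  [0,0,0,-0.05,0,0,0],
  [0,0,0,-0.05,0,0,0],
  [0,0,0,0,0,0,0],
  [0,0,0,0,0,0,0],
])

```text
time: 22.23
ee_pos: [0.4573, 0.3016, 0.0315]
tcp_rot: [[-0.0, 1.0, 0.001], [1.0, 0.0, 0.0], [0.0, 0.001, -1.0]]
contact_force: [-0.6, 0.3, -0.7]
grip_width: 0.0295
grasp_force: 30.0
```

arm_command([
  [0,0,0,-0.06,0,0,0],
  [0,0,0,-0.06,0,0,0],
  [0,0,0,-0.04,0,0,0],
  [0,0,0,-0.02,0,0,0],
  [0,0,0,-0.01,0,0,0],
  [0,0,0,0,0,0,0],
  [0,0,0,0,0,0,0],
])

```text
time: 22.82
ee_pos: [0.4566, 0.3014, 0.0122]
tcp_rot: [[-0.001, 1.0, -0.001], [1.0, 0.001, -0.0], [-0.0, -0.001, -1.0]]
contact_force: [-4.1, -1.4, 6.5]
grip_width: 0.0297
grasp_force: 30.0
```

arm_command([
  [0.5,0,0,0,0,0,0],
  [0.5,0,0,0,0,0,0],
  [0.5,0,0,0,0,0,0],
  [0.5,0,0,0,0,0,0],
  [0.5,0,0,0.1,0,0,0],
  [0.5,0,0,0.25,0,0,0],
  [0.5,0,0,0.4,0,0,0],
  [1,0,0,0.4,0,0,0],
  [1,0,0,0.35,0,0,0],
  [1,0,0,0,0,0,0],
])

```text
time: 23.65
ee_pos: [0.4611, 0.3038, 0.1719]
tcp_rot: [[-0.001, 1.0, 0.012], [1.0, 0.001, 0.007], [0.007, 0.012, -1.0]]
contact_force: [0.9, 0.1, 1.6]
grip_width: 0.0618
grasp_force: 0.0
```

```bash
python3 - <<'E'
from h import *
t=snap('top','top4.png'); s=snap('side','side4.png')
cv2.imwrite('pics/both4.png',np.hstack([cv2.resize(t[210:390,430:560],(400,554)),cv2.resize(s[130:230,200:300],(400,554))])[:,:,::-1])
E
```

```text
(no output)
```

View pics/both4.png

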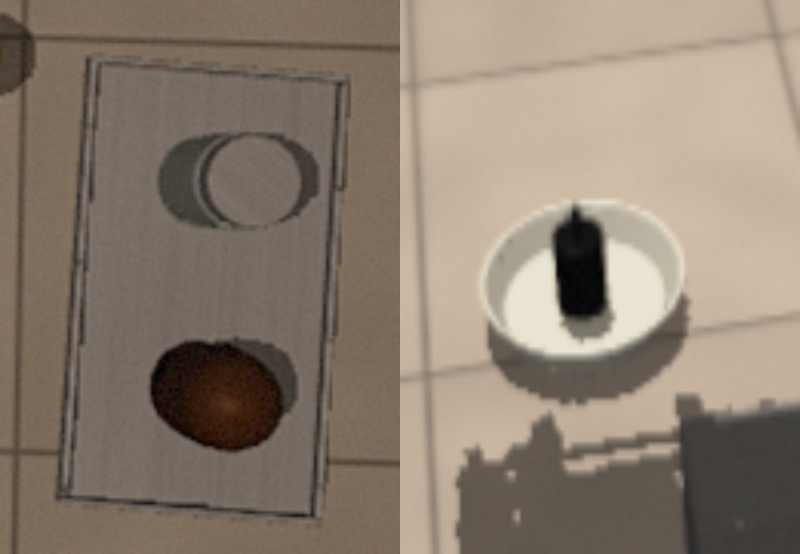

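The right half of the picture shows the airstone standing upright in the dish. The left half shows the jar and cave upright on the tray, the cave stretched only by perspective. Now I'll put the jar back.

arm_command([
  [1,0.02,-0.2,0,0,0,0],
  [1,0.04,-0.38,0,0,0,0],
  [1,0.04,-0.38,0,0,0,0],
  [1,0.04,-0.38,0,0,0,0],
  [1,0.04,-0.38,0,0,0,0],
  [1,0.04,-0.38,0,0,0,0],
  [1,0.04,-0.38,0,0,0,0],
  [1,0.04,-0.38,0,0,0,0],
  [1,0.04,-0.38,0,0,0,0],
  [1,0.04,-0.38,0,0,0,0],
])

```text
time: 24.58
ee_pos: [0.4933, -0.0622, 0.16]
tcp_rot: [[-0.001, 1.0, -0.003], [1.0, 0.001, 0.001], [0.001, -0.003, -1.0]]
contact_force: [0.4, 0.5, -1.0]
grip_width: 0.0928
grasp_force: 0.0
```

arm_command([
  [1,0.04,-0.38,0,0,0,0],
  [1,0.04,-0.38,0,0,0,0],
  [1,0.04,-0.38,0,0,0,0],
  [1,0.04,-0.38,0,0,0,0],
  [1,0.04,-0.38,0,0,0,0],
  [1,0.04,-0.38,0,0,0,0],
  [1,0.04,-0.2,0,0,0,0],
  [1,0,0,0,0,0,0],
  [1,0,0,0,0,0,0],
  [1,0,0,0,0,0,0],
])

```text
time: 25.42
ee_pos: [0.522, -0.3073, 0.1602]
tcp_rot: [[-0.001, 1.0, -0.002], [1.0, 0.001, 0.002], [0.002, -0.002, -1.0]]
contact_force: [1.0, -0.0, -0.2]
grip_width: 0.093
grasp_force: 0.0
```

arm_command([
  [1,0.03,-0.08,0,0,0,0],
  [1,0,0,-0.2,0,0,0],
  [1,0,0,-0.25,0,0,0],
  [1,0,0,-0.25,0,0,0],
  [1,0,0,-0.25,0,0,0],
  [1,0,0,-0.2,0,0,0],
  [1,0,0,-0.1,0,0,0],
  [1,0,0,-0.01,0,0,0],
  [1,0,0,0,0,0,0],
  [1,0,0,0,0,0,0],
])

```text
time: 26.25
ee_pos: [0.5269, -0.317, 0.0376]
tcp_rot: [[-0.001, 1.0, 0.002], [1.0, 0.001, -0.001], [-0.001, 0.002, -1.0]]
contact_force: [-0.4, -0.4, -0.3]
grip_width: 0.0934
grasp_force: 0.0
```

arm_command([
  [0,0,0,0,0,0,0],
  [0,0,0,0,0,0,0],
  [0,0,0,0,0,0,0],
  [0,0,0,0,0,0,0],
  [0,0,0,0,0,0,0],
  [0,0,0,0,0,0,0],
  [0,0,0,0,0,0,0],
  [0,0,0,0,0,0,0],
])

```text
time: 26.92
ee_pos: [0.5257, -0.3166, 0.0359]
tcp_rot: [[-0.0, 1.0, -0.0], [1.0, 0.0, -0.0], [-0.0, -0.0, -1.0]]
contact_force: [-0.3, 0.5, 1.6]
grip_width: 0.0534
grasp_force: 30.0
```

arm_command([
  [0,0,0,0.1,0,0,0],
  [0,0,0,0.2,0,0,0],
  [0,0,0,0.25,0,0,0],
  [0,0,0,0.25,0,0,0],
  [0,0,0,0.25,0,0,0],
  [0,0,0,0.2,0,0,0],
  [0,0,0,0.05,0,0,0],
  [0,0,0,0,0,0,0],
])

```text
time: 27.58
ee_pos: [0.5269, -0.3174, 0.1684]
tcp_rot: [[-0.001, 1.0, 0.003], [1.0, 0.001, -0.002], [-0.002, 0.003, -1.0]]
contact_force: [1.2, -0.6, -2.0]
grip_width: 0.0536
grasp_force: 30.0
```

arm_command([
  [0,0.02,0.15,0,0,0,0],
  [0,0.04,0.3,0,0,0,0],
  [0,0.04,0.38,0,0,0,0],
  [0,0.04,0.38,0,0,0,0],
  [0,0.05,0.38,0,0,0,0],
  [0,0.05,0.38,0,0,0,0],
  [0,0.05,0.38,0,0,0,0],
  [0,0.05,0.38,0,0,0,0],
  [0,0.04,0.38,0,0,0,0],
  [0,0.04,0.38,0,0,0,0],
])

```text
time: 28.42
ee_pos: [0.5659, 0.035, 0.1633]
tcp_rot: [[-0.001, 1.0, -0.004], [1.0, 0.001, 0.0], [0.0, -0.004, -1.0]]
contact_force: [1.5, 0.0, -2.1]
grip_width: 0.0533
grasp_force: 30.0
```

arm_command([
  [0,0.02,0.3,0,0,0,0],
  [0,0.01,0.15,0,0,0,0],
  [0,0,0,0,0,0,0],
  [0,0,0,0,0,0,0],
  [0,0,0,0,0,0,0],
])

```text
time: 28.83
ee_pos: [0.5697, 0.0771, 0.1642]
tcp_rot: [[-0.001, 1.0, -0.003], [1.0, 0.001, -0.001], [-0.001, -0.003, -1.0]]
contact_force: [1.2, -0.5, -2.3]
grip_width: 0.0535
grasp_force: 30.0
```

Descend by about 0.128 m to contact.

arm_command([
  [0,0.01,0.015,-0.1,0,0,0],
  [0,0,0,-0.2,0,0,0],
  [0,0,0,-0.25,0,0,0],
  [0,0,0,-0.25,0,0,0],
  [0,0,0,-0.2,0,0,0],
  [0,0,0,-0.1,0,0,0],
  [0,0,0,-0.05,0,0,0],
  [0,0,0,-0.05,0,0,0],
  [0,0,0,0,0,0,0],
  [0,0,0,0,0,0,0],
])

```text
time: 29.67
ee_pos: [0.5726, 0.0788, 0.0468]
tcp_rot: [[-0.0, 1.0, 0.002], [1.0, 0.0, 0.0], [0.0, 0.002, -1.0]]
contact_force: [-0.8, -0.0, -1.5]
grip_width: 0.053
grasp_force: 30.0
```

arm_command([
  [0,-0.01,0,-0.04,0,0,0],
  [0,0,0,-0.03,0,0,0],
  [0,0,0,-0.02,0,0,0],
  [0,0,0,0,0,0,0],
  [0,0,0,-0.01,0,0,0],
  [0,0,0,0,0,0,0],
  [0,0,0,0,0,0,0],
])

```text
time: 30.25
ee_pos: [0.5709, 0.0789, 0.0359]
tcp_rot: [[-0.001, 1.0, 0.0], [1.0, 0.001, -0.0], [-0.0, 0.0, -1.0]]
contact_force: [0.5, -0.3, -1.9]
grip_width: 0.0538
grasp_force: 30.0
```

arm_command([
  [0,0,0,-0.005,0,0,0],
  [0,0,0,-0.005,0,0,0],
  [0,0,0,0,0,0,0],
  [0,0,0,0,0,0,0],
])

```text
time: 30.58
ee_pos: [0.571, 0.079, 0.0359]
tcp_rot: [[-0.001, 1.0, 0.0], [1.0, 0.001, 0.0], [0.0, 0.0, -1.0]]
contact_force: [-4.3, -0.1, 7.5]
grip_width: 0.0534
grasp_force: 30.0
```

arm_command([
  [0.8,0,0,0,0,0,0],
  [0.9,0,0,0,0,0,0],
  [1,0,0,0,0,0,0],
  [1,0,0,0,0,0,0],
  [1,0,0,0.1,0,0,0],
  [1,0,0,0.3,0,0,0],
  [1,0,0,0.3,0,0,0],
  [1,0,0,0.3,0,0,0],
  [1,0,0,0.3,0,0,0],
  [1,0,0,0.1,0,0,0],
])

```text
time: 31.42
ee_pos: [0.5734, 0.0791, 0.1813]
tcp_rot: [[-0.001, 1.0, 0.008], [1.0, 0.001, 0.0], [0.0, 0.008, -1.0]]
contact_force: [0.8, -1.2, 0.4]
grip_width: 0.0926
grasp_force: 0.0
```

arm_command([
  [1,-0.08,-0.2,0,0,0,0],
  [1,-0.16,-0.38,0,0,0,0],
  [1,-0.16,-0.38,0,0,0,0],
  [1,-0.16,-0.38,0,0,0,0],
  [1,-0.16,-0.38,0,0,0,0],
  [1,-0.16,-0.38,0,0,0,0],
  [1,-0.16,-0.38,0,0,0,0],
  [1,-0.16,-0.38,0,0,0,0],
  [1,-0.16,-0.38,0,0,0,0],
  [1,-0.16,-0.38,0,0,0,0],
])

```text
time: 32.25
ee_pos: [0.4175, -0.2846, 0.1749]
tcp_rot: [[-0.001, 1.0, 0.0], [1.0, 0.001, -0.0], [-0.0, 0.0, -1.0]]
contact_force: [0.4, -1.1, 0.6]
grip_width: 0.0934
grasp_force: 0.0
```

arm_command([
  [1,-0.09,-0.2,0,0,0,0],
  [1,-0.05,-0.1,0,0,0,0],
  [1,0,0,0,0,0,0],
  [1,0,0,0,0,0,0],
  [1,0,0,0,0,0,0],
])

```text
time: 32.67
ee_pos: [0.4054, -0.3118, 0.1747]
tcp_rot: [[-0.001, 1.0, -0.0], [1.0, 0.001, 0.001], [0.001, -0.0, -1.0]]
contact_force: [-1.3, -0.3, 0.2]
grip_width: 0.0927
grasp_force: 0.0
```

Down 0.145 to z 0.0297.

arm_command([
  [1,0,-0.03,-0.15,0,0,0],
  [1,0,0,-0.25,0,0,0],
  [1,0,0,-0.25,0,0,0],
  [1,0,0,-0.25,0,0,0],
  [1,0,0,-0.25,0,0,0],
  [1,0,0,-0.2,0,0,0],
  [1,0,0,-0.1,0,0,0],
  [1,0,0,0,0,0,0],
  [1,0,0,0,0,0,0],
  [1,0,0,0,0,0,0],
])

```text
time: 33.5
ee_pos: [0.406, -0.3164, 0.0314]
tcp_rot: [[-0.001, 1.0, 0.002], [1.0, 0.001, -0.001], [-0.001, 0.002, -1.0]]
contact_force: [0.2, 0.1, 0.3]
grip_width: 0.0932
grasp_force: 0.0
```

arm_command([
  [0,0,0,0,0,0,0],
  [0,0,0,0,0,0,0],
  [0,0,0,0,0,0,0],
  [0,0,0,0,0,0,0],
  [0,0,0,0,0,0,0],
  [0,0,0,0,0,0,0],
  [0,0,0,0,0,0,0],
  [0,0,0,0,0,0,0],
])

```text
time: 34.17
ee_pos: [0.4048, -0.3162, 0.03]
tcp_rot: [[-0.0, 1.0, 0.0], [1.0, 0.0, -0.0], [-0.0, 0.0, -1.0]]
contact_force: [-0.7, 0.2, 1.2]
grip_width: 0.0558
grasp_force: 30.0
```

arm_command([
  [0,0,0,0.1,0,0,0],
  [0,0,0,0.2,0,0,0],
  [0,0,0,0.25,0,0,0],
  [0,0,0,0.25,0,0,0],
  [0,0,0,0.25,0,0,0],
  [0,0,0,0.2,0,0,0],
  [0,0,0,0.05,0,0,0],
  [0,0,0,0,0,0,0],
])

```text
time: 34.83
ee_pos: [0.4057, -0.317, 0.162]
tcp_rot: [[-0.001, 1.0, 0.003], [1.0, 0.001, -0.003], [-0.003, 0.003, -1.0]]
contact_force: [-0.4, -0.3, -1.8]
grip_width: 0.0558
grasp_force: 30.0
```

arm_command([
  [0,0.08,0.14,0,0,0,0],
  [0,0.17,0.3,0,0,0,0],
  [0,0.2,0.34,0,0,0,0],
  [0,0.2,0.34,0,0,0,0],
  [0,0.2,0.34,0,0,0,0],
  [0,0.2,0.34,0,0,0,0],
  [0,0.2,0.34,0,0,0,0],
  [0,0.2,0.34,0,0,0,0],
  [0,0.11,0.23,0,0,0,0],
  [0,0.06,0.11,0,0,0,0],
])

```text
time: 35.67
ee_pos: [0.5665, -0.0305, 0.1573]
tcp_rot: [[-0.003, 1.0, -0.003], [1.0, 0.003, 0.001], [0.001, -0.003, -1.0]]
contact_force: [0.3, -0.6, -1.2]
grip_width: 0.0556
grasp_force: 30.0
```

arm_command([
  [0,0,0,0,0,0,0],
  [0,0,0,0,0,0,0],
  [0,0,0,0,0,0,0],
])

```text
time: 35.92
ee_pos: [0.5658, -0.0352, 0.1587]
tcp_rot: [[0.0, 1.0, -0.002], [1.0, -0.0, -0.0], [-0.0, -0.002, -1.0]]
contact_force: [0.0, -0.2, -2.0]
grip_width: 0.0556
grasp_force: 30.0
```

arm_command([
  [0,0.01,0.01,-0.1,0,0,0],
  [0,0,0,-0.2,0,0,0],
  [0,0,0,-0.25,0,0,0],
  [0,0,0,-0.25,0,0,0],
  [0,0,0,-0.2,0,0,0],
  [0,0,0,-0.1,0,0,0],
  [0,0,0,-0.05,0,0,0],
  [0,0,0,-0.04,0,0,0],
  [0,0,0,0,0,0,0],
  [0,0,0,0,0,0,0],
])

```text
time: 36.75
ee_pos: [0.5687, -0.0334, 0.042]
tcp_rot: [[-0.0, 1.0, 0.002], [1.0, 0.0, -0.0], [-0.0, 0.002, -1.0]]
contact_force: [0.4, -0.1, -1.6]
grip_width: 0.056
grasp_force: 30.0
```

arm_command([
  [0,0,0,-0.02,0,0,0],
  [0,0,0,-0.02,0,0,0],
  [0,0,0,-0.02,0,0,0],
  [0,0,0,0,0,0,0],
  [0,0,0,0,0,0,0],
])

```text
time: 37.17
ee_pos: [0.5677, -0.033, 0.0348]
tcp_rot: [[-0.001, 1.0, -0.0], [1.0, 0.001, 0.0], [0.0, -0.0, -1.0]]
contact_force: [0.5, 0.9, -1.6]
grip_width: 0.0561
grasp_force: 30.0
```

arm_command([
  [0,-0.01,0,-0.02,0,0,0],
  [0,0,-0.01,-0.015,0,0,0],
  [0,0,0,-0.01,0,0,0],
  [0,0,0,-0.005,0,0,0],
  [0,0,0,0,0,0,0],
  [0,0,0,0,0,0,0],
])

```text
time: 37.67
ee_pos: [0.5668, -0.0341, 0.03]
tcp_rot: [[-0.001, 1.0, 0.0], [1.0, 0.001, -0.0], [-0.0, 0.0, -1.0]]
contact_force: [-1.7, -0.5, 0.5]
grip_width: 0.0559
grasp_force: 30.0
```

Contact is made. Release, lift and retreat towards the robot side for a check.

arm_command([
  [0.8,0,0,0,0,0,0],
  [0.9,0,0,0,0,0,0],
  [1,0,0,0,0,0,0],
  [1,0,0,0,0,0,0],
  [1,0,0,0.1,0,0,0],
  [1,0,0,0.3,0,0,0],
  [1,0,0,0.3,0,0,0],
  [1,0,0,0.3,0,0,0],
  [1,0,0,0.3,0,0,0],
  [1,0,0,0.3,0,0,0],
])

```text
time: 38.5
ee_pos: [0.5667, -0.034, 0.1923]
tcp_rot: [[-0.001, 1.0, 0.001], [1.0, 0.001, -0.0], [-0.0, 0.001, -1.0]]
contact_force: [0.1, 0.5, -0.9]
grip_width: 0.0928
grasp_force: 0.0
```

arm_command([
  [1,-0.1,-0.2,0,0,0,0],
  [1,-0.15,-0.36,0,0,0,0],
  [1,-0.15,-0.36,0,0,0,0],
  [1,-0.15,-0.36,0,0,0,0],
  [1,-0.15,-0.36,0,0,0,0],
  [1,-0.15,-0.36,0,0,0,0],
  [1,-0.15,-0.3,0,0,0,0],
  [1,-0.1,-0.1,0,0,0,0],
  [1,0,0,0,0,0,0],
  [1,0,0,0,0,0,0],
])

```text
time: 39.33
ee_pos: [0.4566, -0.2746, 0.1906]
tcp_rot: [[0.002, 1.0, 0.001], [1.0, -0.002, -0.0], [-0.0, 0.001, -1.0]]
contact_force: [0.2, 0.3, 0.5]
grip_width: 0.0927
grasp_force: 0.0
```

```bash
python3 - <<'E'
from h import *
t=snap('top','top5.png'); s=snap('side','side5.png')
cv2.imwrite('pics/both5.png',cv2.resize(np.hstack([t[:400,100:400],s[130:330,200:350].repeat(2,0).repeat(2,1)]),(800,533))[:,:,::-1])
o=cv2.imread('pics/top0.png')[:,:,::-1]
print(cv2.absdiff(t,o.copy())[205:275,245:370].max(2).mean(0)[::5].round())
E
```

```text
[ 9.  6.  6.  6.  5.  5.  5.  6.  6.  6.  7.  8. 12. 14. 17. 12.  9.  9.
  9.  9.  9.  9.  8.  6.  6.]
```

View pics/both5.png

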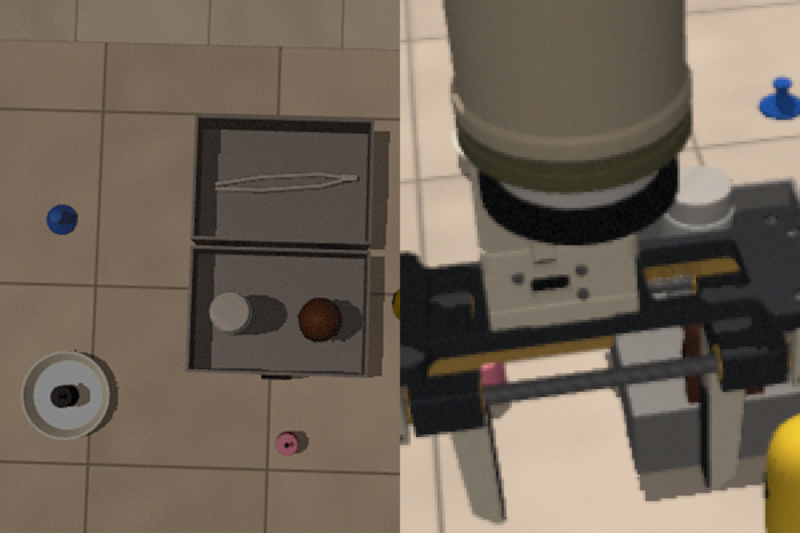

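The picture shows the jar and cave upright where they stood. Against the first picture, only the airstone's columns clearly differ. The airstone is in the dish, and the tweezer and cup are untouched. Handing in.

```bash
python3 -c "
from h import *
print(ctrl.sign_off())"
```

```text
the job is handed in; nothing more can be done
None
```

The job is handed in: the last pictures showed the airstone upright in the dish and the jar and cave upright back in their starting places in the box; `sign_off` returned no verdict.

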